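# Refit the burr sleeve of the coffee grinder and lock it

### The job

The coffee grinder has been cleaned: slide the lugged steel burr sleeve, slotted foot down, over the grinder's upright drive shaft, lowering it in the hand rather than letting it drop, and feel for the angle at which its slot drops over the shaft's cross key, without forcing it, until its foot sits flat on the deck. Then turn the lock collar clockwise by its upright handle from the dot to the bar mark so that its claws lie over the sleeve's lugs, stopping on the mark, and let go. Leave the tray's other things and those on the counter where they stand.

Things in the scene. Friction and masses are not known exactly. Their poses are not given: they have to be found in the camera images.
- sleeve: Burr sleeve: steel tube 50 mm tall standing on the tray (floor 6 mm above the counter), 42 mm outside (grip here), bore 17 mm right through, about 0.25 kg. Its lowest 9 mm is a foot with two lugs, one each way along its own x, each 20 mm wide and reaching 30 mm from the centre. The tube without lugs is a spacer, not wanted. Origin: centre of the underside; z up. A half turn about z fits the same.
- sleeve_slot (a point): Centre of the mouth of the slot in the sleeve's underside (same point and axes as sleeve): 9 mm wide, 9 mm deep, right across along the sleeve's own y. The sleeve goes home only when the slot is within about 0.1 rad of the shaft's cross key, less when off centre; otherwise it stands on the key 6.5 mm too high and the claws strike its lugs.
- seat (a point): Centre of the flat deck of the fixed grinder (150 x 136 mm, deck 140 mm above the counter), where the sleeve's underside must rest. z is up along the shaft, x and y are the grinder's own axes. The sleeve's lugs go along this x, either way round, to pass between the open claws.
- shaft_top (a point): Top of the upright steel drive shaft, on its axis, 66 mm above the deck. The shaft is 14 mm in diameter, the last 6 mm tapered to 8 mm. It is stiff to turn (0.25 N m) and need not be turned.
- key (a point): Centre of the square-edged cross key through the shaft, 4 mm above the deck: 5 mm wide, its flat top 6.5 mm above the deck, 32 mm long. It lies roughly along the grinder's y, at an unreported angle up to 0.4 rad from it either way, to be found by feel or sight. This point keeps the grinder's axes, not the key's.
- collar (a joint): Angle of the captive lock collar about the shaft, rad, growing clockwise seen from above. 0: handle over the dot, claws along the grinder's y, open. 1.57: handle over the bar mark, claws along x over the lugs, locked. Starts at 0 to 0.15, stays where it is left (friction 0.12 N m), and can overrun the mark to a stop at 1.85.
- collar_grip (a point): Point on the axis of the collar's upright round handle, 30 mm above the deck and 70 mm from the shaft axis; at joint 0 it lies 45 degrees from the grinder's x towards its y, at 1.57 45 degrees from x towards -y. The handle is black, 16 mm in diameter, its top 44 mm above the deck. It may turn in the fingers.
- collar_ring (a point): Centre of the collar, at its top, 17 mm above the deck; turns with it. A dark steel ring 88 mm outside, 68 mm inside; two facing claws, 15 mm wide, along this point's y reach in to 26 mm from the axis, 11.5 to 17 mm above the deck.
- spacer: Bystander: plain steel tube, 42 mm outside, 17 mm bore, 50 mm tall, no lugs or slot; on the tray. Origin: centre of the underside.
- tumbler: Bystander: glass tumbler, 68 mm across the rim, 85 mm tall, on the tray. Origin: centre of the underside.
- shaker: Bystander: glass sugar jar with a steel cap, 44 mm across, 85 mm tall, on the tray. Origin: centre of the underside.
- bowl: Bystander: glass bowl, 110 mm across, 50 mm tall, on the counter. Origin: centre of the underside.
- water: Bystander: water bottle, 66 mm across, 200 mm tall. Origin: centre of the underside.
- mug: Bystander: white mug, 80 mm across, 90 mm tall, handle to its y. Origin: centre of the underside.
- brush: Bystander: cleaning brush lying on the counter, 160 mm long along its x. Origin: centre of the underside.
- grinder: The grinder body with all it carries (shaft, collar), fixed to the counter. Origin: centre of its underside, 140 mm under seat, same axes.

How it is judged:
On the way, in this order (a step that is already met when the one before it is completed fails the run):
1. the sleeve is fully home on the deck, upright on the shaft, with the collar still open (z of sleeve in the frame of seat below 0.003 m and horizontal distance between sleeve and seat below 0.0035 m and angle between sleeve's own z axis and vertical below 0.06 rad and value of joint collar below 0.6 rad), for 0.2 s.
2. the collar is turned to its locked mark over the seated sleeve (z of sleeve in the frame of seat below 0.003 m and horizontal distance between sleeve and seat below 0.0035 m and angle between sleeve's own z axis and vertical below 0.06 rad and value of joint collar between 1.46 and 1.68 rad), for 0.2 s.
At the end, for the whole second after the job is handed in: The sleeve stands upright (within 0.06 rad) on the shaft with its underside on the deck (within 3 mm, centred within 3.5 mm), the collar rests at its locked mark (1.57 rad within 0.11), and nothing moves (all of step 2 and linear speed of sleeve below 0.02 m/s and velocity of joint collar between -0.05 and 0.05 rad/s); the robot touches nothing.
It fails at once if the sleeve is let drop down the shaft (faster than 0.45 m/s while on it) (horizontal distance between sleeve and seat below 0.012 m and z of sleeve in the frame of seat below 0.066 m and linear speed of sleeve above 0.45 m/s).
It fails at once if the sleeve is forced against the grinder with more than 60 N (contact force between sleeve and grinder above 60 N).
It fails at once if another thing is displaced by more than 30 mm or knocked over (distance of any of spacer, tumbler, shaker, bowl, water, mug, brush from where it was at the start of the episode above 0.03 m or angle between any of spacer, tumbler, shaker, bowl, water, mug's own z axis and vertical above 0.5 rad).
It also fails if it takes over 64 s, if anything falls off the work surface, if the arm or the gripper's body presses on something with over 40 N, if the wrist force passes 120 N, or if a joint passes its speed limit or range.

### The arm

A 6-joint arm with a two-finger parallel gripper is mounted at the origin on the work surface. World frame = base frame: x ahead of the robot, y to its left, z up, the work surface at z = 0. Lengths are in m, angles in rad, forces in N, time in s.
With the tool pointing down it reaches from about 0.25 to 0.775 m from the base axis. Payload 8.9 kg.
Tool frame: the origin (TCP) lies at the centre of the arm's flange, where the gripper is bolted on; the fingertips stand 173 mm ahead of it and the grasp point (between the pads) lies 155 mm ahead of it; z points along the fingers, y is the line along which they close (so a half turn about z gives the same grasp; the last joint's range is limited). The gripper opens to 85 mm and grips with 20 to 120 N. Pads are 22 mm wide; open, the fingers measure 114 mm over their backs; the gripper's body (76 mm by 85 mm) begins 54 mm behind the grasp point. The pads swing forward as they close: fully open they stand 13 mm farther back than shut.
Start: joints at [0.98, 0.291, -0.153, 1.127, 0, 1.431], TCP at [0.229, 0.472, 0.405] pointing down, gripper open.
Joint ranges: [-2.52, 2.52], [-0.91, 1.74], [-1.3, 1.37], [-1.96, 2.02], [-1.52, 1.47], [-3.14, 3.14]. Speed limits (rad/s): [2.22, 2.22, 2.79, 3.14, 3.14, 3.14].

### API

Orientations are given as a rotation vector (axis times angle).
In Python, from workcell import state, cams, ticket gives the robot as it stands. The module is installed in compiled form; this text tells all that it offers.
- The arm moves only by the shell command python3 -m crank 'ROWS' [OPENING] [FORCE]. ROWS is JSON, a list of rows, each a list of 4 numbers: the shift along the tool's x, y, z scaled (see below), then the turn about the tool's z scaled (see below). In form: [[dx, dy, dz, twist], ...]. A call has 1 to 8 rows; each row is the pose to reach, as a shift and turn from the pose commanded when the call began, along the tool's axes at that moment, turning the shorter way round; what a row does not reach only later rows make up. The controller multiplies each number of a shift by 0.25 m and each number of a turn by 360 degrees. A row lasts 1/8 s, in which the tool goes at most 62.5 mm and 10.7 degrees, less where a joint would pass 70% of its speed; a pose out of reach is approached as far as the arm can. A call with a number of a shift or a turn outside -1 to 1 is refused whole. A call with a gripper value outside its range is refused whole. OPENING is the opening, from 0 (shut) to 1 (fully open), set as the call begins (- or left out, the last holds). The fingers move at their own pace and stop on an object; FORCE is the grip in N (left out, the last holds). Time passes only in rows, so rows that repeat a pose let the fingers close. It gives the time, the measured TCP pose, the force, the opening and the grip force at its end, in the units of the state.
- state(): the state, without advancing time (a new reading comes with each control period).
- cams.read_camera(name): name is "side" or "top" or "wrist"; returns (picture, depth): 480x640x3 uint8, blue, green, red; 480x640 float32, m along the optical axis (not along the pixel's ray), 0 where there is no reading.
- cams.camera_info(name): a dict with "vfov" (degrees; the focal length in pixels is half the picture's height over the tangent of half this angle, whatever the lens; pixels are square), "cx", "cy" (the principal point, pixels), "origin" and "rotation" of the camera in the world; the wrist camera has in their place "T_tool_cam" (4x4, takes a point from camera to tool coordinates, whose origin is the TCP and whose axes are the flange's). Camera axes: x right, y up, looking along -z (the intrinsics and any distortion apply to the point x, -y, -z); pixel columns grow to the right and rows downward; lengths in m; the calibration is good to about 2 mm. The wrist camera is an equidistant fisheye: a pixel r from the principal point sees the ray r / f radians off the axis. A picture is of the moment at which its call begins: read the wrist's pose just before it. camera_info takes no time and is no camera call.
- ticket.sign_off(): hands the job in; it is judged then, once.
The state is a dict: "time": time; "joint_positions": joint angles; "joint_velocities": joint speeds; "joint_torque": joint torques, N m; "position": TCP position; "tool_rot": TCP orientation; "force": force on the tool from outside, world axes, zero at the start; "torque": the same for the moment, N m; "opening": finger opening in m; "gripper_force": force on a finger pad.
Only numpy, scipy, OpenCV 4.12 (cv2) and the standard library are available. Lean on these libraries where they do the work, as an engineer would, in place of code of your own. Each camera call takes 0.05 s, during which the arm holds its last target. There are 200 camera calls.

## Working session

There is one attempt and no reset: what is moved stays moved. The work goes in short steps, Python scripts to look and compute and a shell command to move; the robot and the scene stay as the last step left them, time stands still between calls to the robot, and variables do not carry over. Pictures are saved under pics/ and viewed, at most 10 in all, crops included, and the job is handed in when it is done.

```bash
mkdir -p pics
cat > h.py <<'E'
import numpy as np, cv2
from scipy.spatial.transform import Rotation as R
from workcell import state, cams, ticket
def cap(n):
    s=state(); im,d=cams.read_camera(n); i=cams.camera_info(n)
    f=240/np.tan(np.radians(i["vfov"])/2)
    return s,im,d,i,f
def cloud(n):
    s,im,d,i,f=cap(n)
    v,u=np.mgrid[0:480,0:640].astype(float)
    x=(u-i["cx"])/f; y=(v-i["cy"])/f
    if n=="wrist":
        r=np.hypot(x,y); k=np.where(r>1e-9,np.tan(np.minimum(r,1.5))/np.maximum(r,1e-9),1); x=x*k;y=y*k
    P=np.stack([x*d,-y*d,-d],-1)
    if n=="wrist":
        T=np.array(i["T_tool_cam"]); P=P@T[:3,:3].T+T[:3,3]
        P=P@R.from_rotvec(s["tool_rot"]).as_matrix().T+np.array(s["position"])
    else:
        P=P@np.array(i["rotation"]).reshape(3,3).T+np.array(i["origin"])
    P[d<=0]=np.nan
    return im,d,P
E
python3 - <<'E'
from h import *
print(state())
for n in("top","side"):
    im,d,P=cloud(n); cv2.imwrite(f"pics/{n}0.png",im); np.save(f"/tmp/{n}.npy",P)
    i=cams.camera_info(n); print(i)
print(cams.camera_info("wrist"))
E
```

```text
{'time': 0.0, 'joint_positions': array([ 9.79718709e-01,  2.91245344e-01, -1.54108739e-01,  1.12670187e+00,
        1.83593327e-05,  1.43150775e+00]), 'joint_velocities': array([ 0.00283369,  0.00062091, -0.00018003, -0.00041585,  0.00071144,
        0.00024465]), 'joint_torque': array([ 1.24984261e-03, -5.37144434e+01,  3.31368005e+01,  1.59078953e-02,
       -5.71522196e-05,  1.84592830e-05]), 'position': array([0.2290721 , 0.47215387, 0.40415688]), 'tool_rot': array([-7.03543716e-01, -3.06132215e+00,  1.83757299e-03]), 'force': array([-0.13469395, -0.02015105, -0.23201399]), 'torque': array([-0.02438997,  0.03068368, -0.03918036]), 'gripper_force': 0.0, 'opening': 0.08576024335879665}Traceback (most recent call last):
  File "<stdin>", line 4, in <module>
  File "h.py", line 19, in cloud
    P=P@np.array(i["rotation"]).reshape(3,3).T+np.array(i["origin"])
        ~~~~~~~~~~~~~~~~~~~~~~~~~~~~~~~^^^^^
ValueError: cannot reshape array of size 3 into shape (3,3)
```

Rotation is a rotation vector.

```bash
sed -i 's/np.array(i\["rotation"\]).reshape(3,3)/R.from_rotvec(i["rotation"]).as_matrix()/' h.py
python3 - <<'E'
from h import *
for n in("top","side","wrist"):
    im,d,P=cloud(n); cv2.imwrite(f"pics/{n}0.png",im); np.save(f"/tmp/{n}.npy",P)
    print(cams.camera_info(n))
E
```

```text
{'vfov': 44.58010522161217, 'cx': 320.6508910644383, 'cy': 237.9491476791501, 'origin': array([0.41189136, 0.00742111, 1.53981081]), 'rotation': array([ 0.10286929, -0.12305358, -1.57170791])}
{'vfov': 43.619446844233096, 'cx': 319.24484730401207, 'cy': 235.3507551738084, 'origin': array([ 0.14449934, -0.97232601,  1.02011504]), 'rotation': array([ 0.86099542, -0.19726691, -0.43984896])}
{'vfov': 65.70646984690485, 'cx': 326.0705697725287, 'cy': 236.63624882750855, 'T_tool_cam': array([[ 1.03950295e-03,  9.53695074e-01,  3.00773380e-01,
         7.77395647e-02],
       [ 9.99998703e-01, -6.21398321e-04, -1.48576010e-03,
        -3.41540465e-04],
       [-1.23006201e-03,  3.00774534e-01, -9.53694483e-01,
         3.25353789e-02],
       [ 0.00000000e+00,  0.00000000e+00,  0.00000000e+00,
         1.00000000e+00]])}
```

View pics/top0.png

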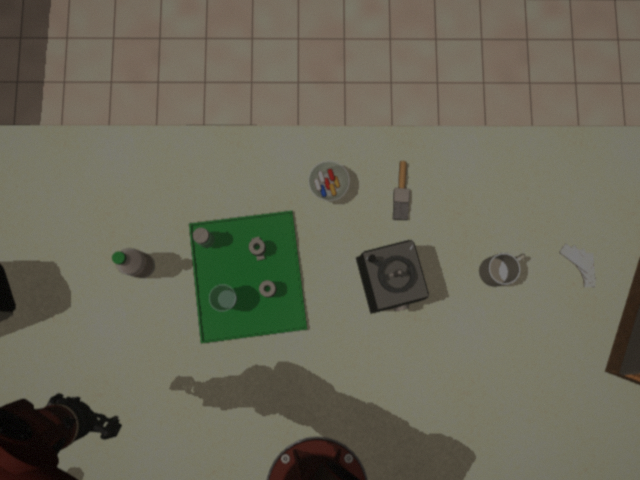

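View pics/side0.png

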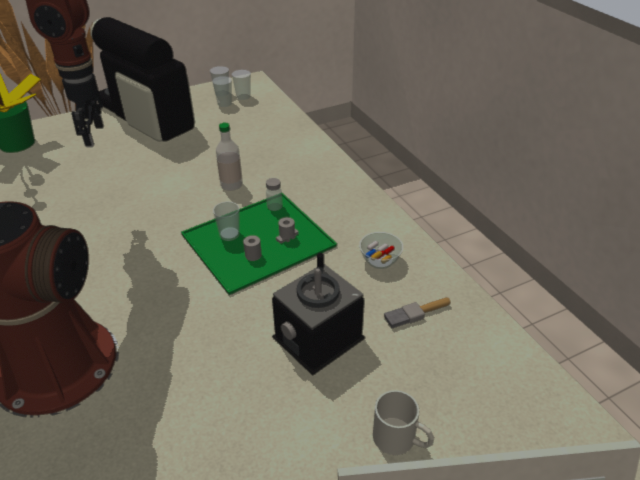

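Top view: the lugged sleeve is at about (257,246), lugs running near image-vertical. The plain spacer is at (267,289), the tumbler at (223,298), the grinder deck at about (392,275) with its handle near (374,258). Now measuring from depth.

Run:
```python
from h import *
for n in("top","side"):
    P=np.load(f"/tmp/{n}.npy"); Z=P[...,2]
    print(n)
    def comp(lo,hi,xy,rad,name):
        m=(Z>lo)&(Z<hi)&(np.hypot(P[...,0]-xy[0],P[...,1]-xy[1])<rad)
        q=P[m]; 
        if len(q)<4: print(name,len(q));return
        r=cv2.minAreaRect(q[:,:2].astype(np.float32)*1000)
        print(name,len(q),"mean",q.mean(0).round(4),"rect",np.round(r[0],1),np.round(r[1],1),round(r[2],1)); return q
    T=np.load("/tmp/top.npy")
    for nm,(u,v) in dict(sleeve=(257,246),spacer=(267,289),tumbler=(223,298),shaker=(201,236),deck=(405,300),handle=(374,259),water=(120,258)).items(): print(nm,T[v,u].round(4)) if n=="top" else 0
    c=T[246,257,:2]
    comp(.045,.07,c,.03,"sleevetop"); comp(.010,.022,c,.036,"lugs"); comp(.045,.07,T[289,267,:2],.03,"spacertop")
    g=T[275,392,:2]
    comp(.132,.146,g,.13,"deck"); comp(.150,.163,g,.06,"ring"); comp(.174,.19,g,.1,"handletop"); comp(.195,.215,g,.05,"shafttop")
im=cv2.imread("pics/top0.png"); a=cv2.resize(im[210:330,190:310],(400,400),interpolation=3);b=cv2.resize(im[225:325,340:440],(400,400),interpolation=3)
cv2.imwrite("pics/crop.png",np.hstack([a,b]))
```

```text
top
sleeve [0.6129 0.1551 0.0068]
spacer [0.4995 0.1277 0.009 ]
tumbler [0.4765 0.2413 0.0112]
shaker [0.6271 0.2865 0.093 ]
deck [ 0.4643 -0.211   0.1431]
handle [ 0.5581 -0.1345  0.1851]
water [0.561  0.4502 0.1985]
sleevetop 182 mean [0.6068 0.1522 0.0555] rect [607.  151.7] [41.1 38.8] 4.8
lugs 77 mean [0.6074 0.1494 0.0141] rect [613.9 153.6] [66.3 62. ] 51.1
spacertop 184 mean [0.5004 0.1247 0.0555] rect [500.7 124.3] [40.4 38.2] 89.9
deck 2374 mean [ 0.5249 -0.1899  0.1396] rect [ 527.  -188.8] [143.3 130.7] 14.1
ring 519 mean [ 0.5298 -0.185   0.1564] rect [ 527.1 -184.9] [87.3 93.4] 10.0
handletop 46 mean [ 0.5564 -0.139   0.1825] rect [ 542.3 -154.9] [81.4 15.2] 50.9
shafttop 31 mean [ 0.5273 -0.1884  0.2036] rect [ 527.4 -188.5] [11.8 11.3] 1.0
side
sleevetop 159 mean [0.606  0.1477 0.0532] rect [606.4 148.5] [42.2 39. ] 65.6
lugs 82 mean [0.6027 0.1417 0.0151] rect [608.1 147.4] [37.6 59.7] 82.8
spacertop 181 mean [0.4984 0.1196 0.0533] rect [499.5 121.5] [47.2 39.6] 59.6
deck 2305 mean [ 0.5204 -0.2033  0.1393] rect [ 526.8 -192.6] [146.8 132.3] 13.5
ring 621 mean [ 0.5266 -0.1938  0.1556] rect [ 532.7 -189.6] [101.8  88.3] 23.8
handletop 89 mean [ 0.5474 -0.1586  0.1814] rect [ 545.5 -162.2] [87.9 13.1] 60.5
shafttop 40 mean [ 0.5263 -0.1934  0.2017] rect [ 527.2 -193.7] [13. 12.] 63.5
```

View pics/crop.png

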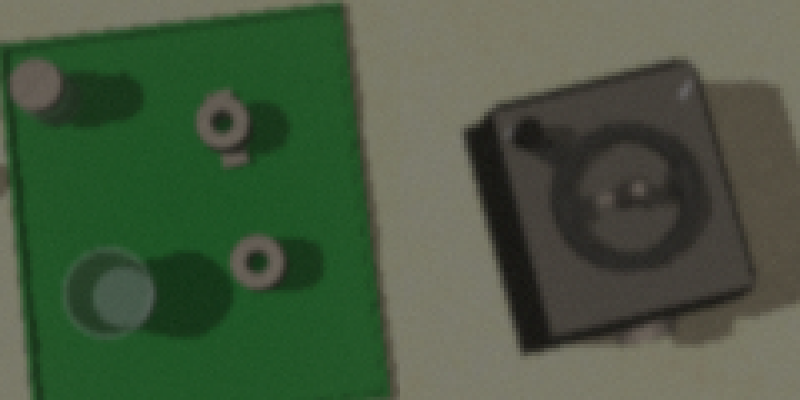

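The crop confirms the layout. The key and shaft sit at about (637,190) in the crop, and the grinder yaw is about 14° with the handle near 59° in world axes, so joint ≈ 0. Depth heights match the given sizes: tops at 55 mm, deck at 140 mm, shaft top at 204 mm. I'll move the wrist camera over the sleeve.

```bash
python3 -m crank '[[-0.25,-0.06,0,0],[-0.5,-0.12,0,0],[-0.75,-0.18,0,0],[-0.96,-0.25,0,0],[-0.96,-0.25,0,0]]' 1 40
python3 -m crank '[[-0.25,-0.06,0,-0.025],[-0.5,-0.12,0,-0.05],[-0.75,-0.18,0,-0.075],[-0.96,-0.25,0,-0.09],[-0.96,-0.25,0,-0.09],[-0.96,-0.25,0,-0.09]]'
python3 - <<'E'
from h import *
s=state(); print(s["position"],np.degrees(np.arctan2(*R.from_rotvec(s["tool_rot"]).as_matrix()[1::-1,0])),s["joint_positions"])
im,d,P=cloud("wrist"); cv2.imwrite("pics/w1.png",im); np.save("/tmp/w1.npy",P); Z=P[...,2]
c=np.array([.607,.150])
def fit(q):
    A=np.c_[2*q[:,:2],np.ones(len(q))]; x=np.linalg.lstsq(A,(q[:,:2]**2).sum(1),rcond=None)[0]; return x[:2],np.sqrt(x[2]+x[:2]@x[:2])
D=np.hypot(P[...,0]-c[0],P[...,1]-c[1])
for lo,hi,r,n in((.050,.065,.035,"top"),(.011,.020,.04,"lugs")):
    q=P[(Z>lo)&(Z<hi)&(D<r)]; rc=cv2.minAreaRect((q[:,:2]*1000).astype(np.float32)); print(n,len(q),q.mean(0),rc, np.median(q[:,2]))
E
```

```text
time: 0.82
position: [0.4205, 0.3086, 0.4044]
tool_rot: [0.712, 3.059, -0.001]
force: [0.2, 0.2, -0.9]
opening: 0.0855
gripper_force: 0.0
time: 1.58
position: [0.606, 0.1509, 0.4043]
tool_rot: [0.178, -3.135, -0.001]
force: [-0.6, 0.5, -0.8]
opening: 0.085
gripper_force: 0.0
[0.60598842 0.15094355 0.40426242] -173.50943434309707 [1.27003687e-01 4.85041889e-01 1.38582950e-01 1.22559351e+00
 4.76759560e-04 1.37219371e-02]
top 1423 [0.60614648 0.15344256 0.05406947] ((606.5162963867188, 153.8926239013672), (40.33551788330078, 41.652191162109375), 6.216440677642822) 0.05416600289371809
lugs 281 [0.5858391  0.14815849 0.01396161] ((594.328857421875, 150.9077911376953), (40.021034240722656, 30.26779556274414), 40.02810287475586) 0.013405165278225106
```

View pics/w1.png

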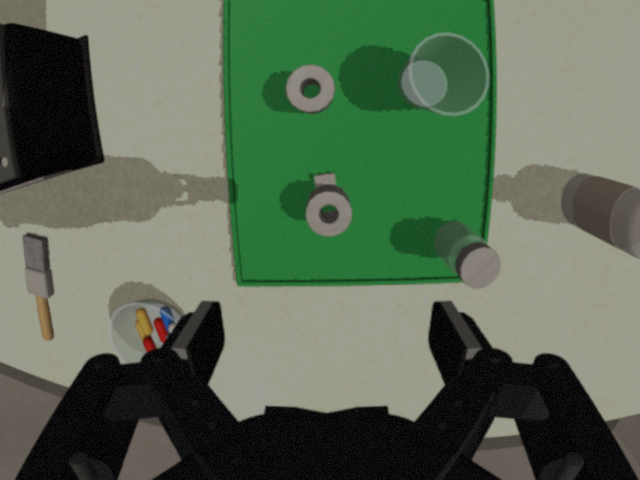

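The wrist view shows the sleeve at (328,213), its near lug at (325,180), the spacer at (311,89) and the tumbler at (445,80). Measuring the lug direction precisely.

Run:
```python
from h import *
def lug(P,im,c,n,zr=(.0115,.022)):
    D=np.hypot(P[...,0]-c[0],P[...,1]-c[1]); b,g,r=[im[...,k].astype(int) for k in range(3)]
    m=(g-r<12)&(P[...,2]>zr[0])&(P[...,2]<zr[1])&(D<.034)&(D>.0215)
    k,lab,st,_=cv2.connectedComponentsWithStats(m.astype(np.uint8))
    for j in range(1,k):
        q=P[lab==j]
        if len(q)<8: continue
        rc=cv2.minAreaRect((q[:,:2]*1000).astype(np.float32)); v=q[:,:2].mean(0)-c
        print(n,len(q),q.mean(0).round(4),"dir",np.degrees(np.arctan2(v[1],v[0])).round(1),"r",np.linalg.norm(v).round(4),"rect",np.round(rc[1],1),round(rc[2],1))
lug(np.load("/tmp/w1.npy"),cv2.imread("pics/w1.png"),np.array([.6063,.1535]),"wrist")
lug(np.load("/tmp/top.npy"),cv2.imread("pics/top0.png"),np.array([.607,.1517]),"top",(.009,.024))
lug(np.load("/tmp/side.npy"),cv2.imread("pics/side0.png"),np.array([.6064,.1485]),"side",(.009,.024))
# image edge of lug
P=np.load("/tmp/w1.npy"); im=cv2.imread("pics/w1.png").astype(int); m=(im[...,1]-im[...,2]<12)
for v in range(172,188): 
    u=np.where(m[v,300:350])[0]+300
    if len(u): print(v,u.min(),u.max())
```

```text
wrist 186 [0.582  0.1469 0.0133] dir -164.8 r 0.0252 rect [ 9.8 19.3] 13.9
top 24 [0.5826 0.1458 0.0152] dir -166.5 r 0.0251 rect [10.4 19. ] 17.9
side 13 [0.6322 0.1496 0.0133] dir 2.5 r 0.0258 rect [15.7  5.5] 65.2
side 25 [0.5813 0.1425 0.0132] dir -166.6 r 0.0258 rect [11.9 21.4] 6.1
173 327 333
174 319 333
175 315 333
176 314 333
177 314 333
178 314 334
179 315 334
180 315 334
181 315 334
182 315 334
183 315 334
184 315 334
185 315 335
186 316 335
187 316 337
```

```bash
python3 -m crank '[[0,0.01,0.2,-0.021],[0,0.01,0.4,-0.021],[0,0.01,0.6,-0.021],[0,0.01,0.72,-0.021],[0,0.01,0.825,-0.021],[0,0.01,0.825,-0.021]]'
python3 - <<'E'
from h import *
im,d,P=cloud("wrist"); cv2.imwrite("pics/w2.png",im[:,:])
E
python3 -m crank '[[0,0,0,0],[0,0,0,0],[0,0,0,0],[0,0,0,0],[0,0,0,0],[0,0,0,0]]' 0 60
```

```text
time: 2.38
position: [0.6043, 0.1541, 0.1971]
tool_rot: [0.387, -3.114, -0.0]
force: [-0.6, -0.1, 0.9]
opening: 0.0855
gripper_force: 0.0
time: 3.18
position: [0.6065, 0.1529, 0.2]
tool_rot: [-0.385, 3.116, 0.001]
force: [-2.4, -0.1, 8.7]
opening: 0.041
gripper_force: 59.9
```

View pics/w2.png

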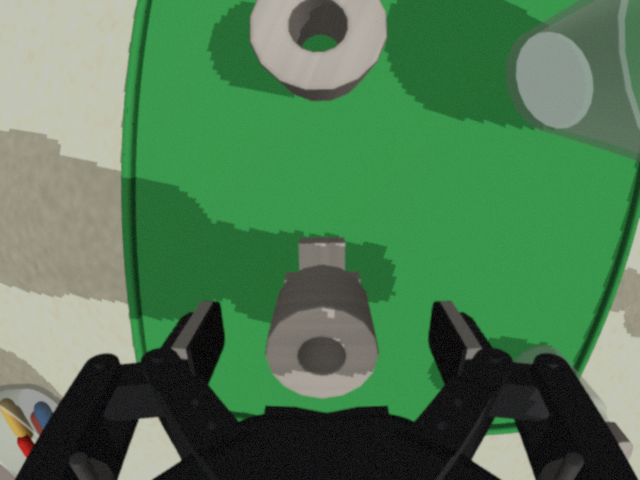

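The sleeve is centred between the pads at (321,350) with its lug at (322,252), so it points along tool x and the grip is good. Lifting it to a place where the camera looks straight down on the shaft.

```bash
python3 -m crank '[[0,0,-0.1,0],[0,0,-0.3,0],[0,0,-0.5,0],[0,0,-0.7,0],[0,-0.1,-0.92,0],[0.04,-0.35,-0.92,0],[0.1,-0.6,-0.92,0],[0.16,-0.6,-0.92,0]]'
python3 -m crank '[[0.08,-0.24,0,0],[0.165,-0.48,0,0],[0.165,-0.65,0,0],[0.165,-0.65,0,0],[0.165,-0.65,0,0]]'
python3 - <<'E'
from h import *
s=state(); print(s["position"],s["force"],s["opening"],np.degrees(np.arctan2(*R.from_rotvec(s["tool_rot"]).as_matrix()[1::-1,0])))
im,d,P=cloud("wrist"); cv2.imwrite("pics/w3.png",im); np.save("/tmp/w3.npy",P); Z=P[...,2]
g=np.array([.527,-.190]); D=np.hypot(P[...,0]-g[0],P[...,1]-g[1])
for lo,hi,r,n in((.195,.22,.03,"shaft"),(.176,.192,.09,"handle"),(.150,.162,.05,"ring"),(.134,.1455,.13,"deck"),(.144,.1495,.022,"key")):
    m=(Z>lo)&(Z<hi)&(D<r)
    if n=="handle": m&=D>.04
    q=P[m]
    if len(q)<5: print(n,len(q)); continue
    rc=cv2.minAreaRect((q[:,:2]*1000).astype(np.float32)); print(n,len(q),q.mean(0).round(4),np.median(q[:,2]).round(4),np.round(rc[0],1),np.round(rc[1],1),round(rc[2],1))
E
```

```text
time: 4.18
position: [0.604, -0.0064, 0.4283]
tool_rot: [0.378, -3.119, 0.002]
force: [-0.9, 1.3, -3.2]
opening: 0.0411
gripper_force: 61.6
time: 4.8
position: [0.6031, -0.1699, 0.4283]
tool_rot: [0.384, -3.118, -0.001]
force: [0.6, 0.1, -3.4]
opening: 0.0409
gripper_force: 62.0
[ 0.60310813 -0.16991968  0.42831275] [ 0.63702673  0.09471336 -3.44559932] 0.040949656802306056 -165.95372153062348
shaft 517 [ 0.5272 -0.1889  0.2021] 0.2025 [ 527.2 -189.1] [13.1 13.1] 58.0
handle 529 [ 0.5627 -0.1297  0.1819] 0.1821 [ 562.9 -129.1] [14.7 15.3] 17.1
ring 6464 [ 0.5275 -0.1881  0.1549] 0.1551 [ 527.7 -188.8] [87.1 87.1] 15.2
deck 26307 [ 0.5252 -0.1915  0.1383] 0.1383 [ 527.5 -188.7] [140.2 126.7] 14.0
key 147 [ 0.5273 -0.1889  0.1449] 0.1448 [ 527.3 -188.9] [ 4.8 32.5] 8.2
```

View pics/w3.png

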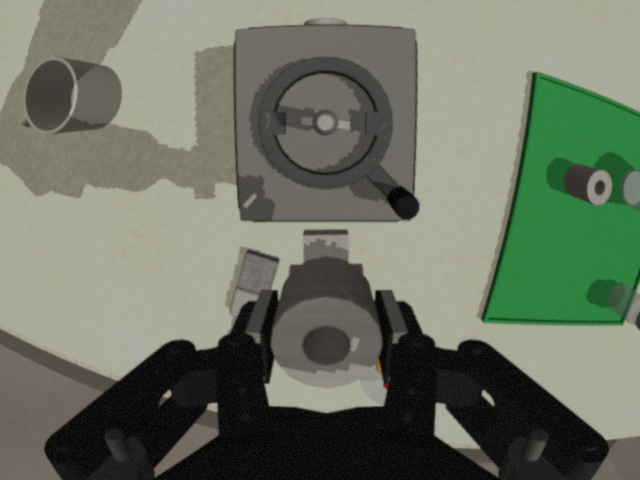

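The shaft is at pixel (325,123), with the key running through it from (283,118) to (370,127). The claws are at (280,122) and (375,122), the handle at (403,202), and the held sleeve's lug is at (326,243). The key's long axis is at 98.2°, so the sleeve yaw needs to be about 8°. Checking the sleeve's pose in the hand.

Run:
```python
from h import *
s=state(); P=np.load("/tmp/w3.npy"); M=R.from_rotvec(s["tool_rot"]).as_matrix()
Q=(P-s["position"])@M   # tool coords
for n,m in dict(lug=(Q[...,0]>.0225)&(Q[...,0]<.040)&(abs(Q[...,1])<.02)&(Q[...,2]>.17)&(Q[...,2]<.195),
  top=(np.hypot(Q[...,0],Q[...,1])<.028)&(Q[...,2]>.134)&(Q[...,2]<.150)&(abs(Q[...,1])<.0195)).items():
    q=Q[m]; rc=cv2.minAreaRect((q[:,:2]*1000).astype(np.float32)); print(n,len(q),q.mean(0).round(4),np.median(q[:,2]).round(4),np.round(rc[0],1),np.round(rc[1],1),round(rc[2],1))
    if n=="lug": 
        e=[(x,)+tuple(np.percentile(q[abs(q[:,0]-x)<.0008][:,1],[1,99]).round(4)) for x in np.arange(.023,.031,.0015)]; print(e)
for n in ("shaft","handle"):
    c=dict(shaft=[.5272,-.189,.206],handle=[.5628,-.1295,.184])[n]; print(n,(np.array(c)-s["position"])@M)
# bore edge: invalid/dark hole centre
im=cv2.imread("pics/w3.png"); g=cv2.cvtColor(im,6)[300:390,270:385]; print(g[45,::6]); print(g[::6,55])
cv2.imwrite("pics/w3c.png",cv2.resize(im[215:395,250:400],None,fx=3,fy=3,interpolation=2))
h=np.array([.5628,-.1295])-[.5272,-.1890]; print("handle r,ang",np.hypot(*h),np.degrees(np.arctan2(h[1],h[0])))
```

```text
lug 998 [ 0.0273 -0.0003  0.1879] 0.1871 [26.6 -0.3] [19.9  8.3] 89.8
[(np.float64(0.023), np.float64(-0.0102), np.float64(0.0092)), (np.float64(0.0245), np.float64(-0.0102), np.float64(0.0092)), (np.float64(0.026000000000000002), np.float64(-0.0101), np.float64(0.0096)), (np.float64(0.027500000000000004), np.float64(-0.0101), np.float64(0.0095)), (np.float64(0.029000000000000005), np.float64(-0.0101), np.float64(0.0096)), (np.float64(0.030500000000000006), np.float64(-0.01), np.float64(0.0094))]
top 7201 [ 0.0028 -0.      0.1462] 0.146 [ 0.2 -0. ] [42.7 39. ] 0.1
shaft [ 0.07841323 -0.00068176  0.22247961]
handle [0.02938241 0.04833879 0.24449264]
[ 46  97 100 102 100  97  43  54  57  60  61  61  61  52 140 101 100 100
 100  14]
[106 104 100 102  95  51  55  61  61  62  60  99 135 137 137]
handle r,ang 0.06933693099640333 59.10710143268405
```

View pics/w3c.png

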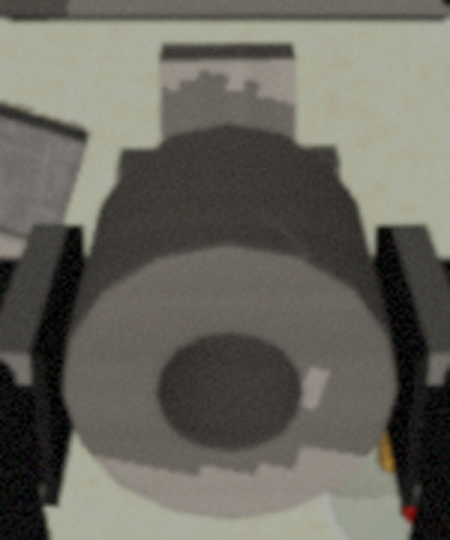

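The sleeve is aligned with tool x and centred to within about 0.5 mm. Moving over the shaft and turning to the key angle.

```bash
python3 -m crank '[[0.1,-0.002,0,0.008],[0.2,-0.002,0,0.016],[0.312,-0.002,0,0.016],[0.312,-0.002,0,0.016],[0.312,-0.002,0,0.016],[0.312,-0.002,0,0.016]]'
python3 -m crank '[[0,0,0.04,0],[0,0,0.08,0],[0,0,0.11,0],[0,0,0.13,0],[0,0,0.15,0],[0,0,0.165,0],[0,0,0.18,0],[0,0,0.18,0]]'
```

```text
time: 5.6
position: [0.5285, -0.189, 0.4284]
tool_rot: [-0.229, 3.133, -0.0]
force: [1.5, -0.4, -2.1]
opening: 0.041
gripper_force: 62.0
time: 6.6
position: [0.5278, -0.1895, 0.3832]
tool_rot: [0.228, -3.133, -0.0]
force: [-0.6, 0.4, -2.7]
opening: 0.0412
gripper_force: 62.0
```

```bash
python3 -m crank '[[0,0,0.02,0],[0,0,0.04,0],[0,0,0.06,0],[0,0,0.08,0],[0,0,0.1,0],[0,0,0.12,0],[0,0,0.14,0],[0,0,0.14,0]]'
python3 -m crank '[[0,0,0.01,0],[0,0,0.02,0],[0,0,0.03,0],[0,0,0.035,0],[0,0,0.035,0]]'
```

```text
time: 7.6
position: [0.5277, -0.1895, 0.348]
tool_rot: [0.228, -3.133, -0.001]
force: [-0.8, 0.7, -2.3]
opening: 0.0412
gripper_force: 62.0
time: 8.22
position: [0.5278, -0.1895, 0.3396]
tool_rot: [0.228, -3.133, -0.0]
force: [0.3, -0.2, -2.8]
opening: 0.0412
gripper_force: 62.0
```

```bash
python3 -m crank '[[0,0,0.004,0],[0,0,0.008,0],[0,0,0.012,0],[0,0,0.012,0]]'
python3 -m crank '[[0,0,0.004,0],[0,0,0.008,0],[0,0,0.008,0]]'
```

```text
time: 8.72
position: [0.5278, -0.1895, 0.3366]
tool_rot: [0.228, -3.133, -0.0]
force: [-0.2, 0.5, -2.0]
opening: 0.0408
gripper_force: 62.0
time: 9.1
position: [0.5278, -0.1895, 0.3346]
tool_rot: [0.228, -3.133, -0.0]
force: [0.0, 0.8, -2.5]
opening: 0.0407
gripper_force: 62.0
```

```bash
python3 -m crank '[[0,0,0.004,0],[0,0,0.004,0]]'; python3 -m crank '[[0,0,0.004,0],[0,0,0.004,0]]'
```

```text
time: 9.35
position: [0.5278, -0.1895, 0.334]
tool_rot: [-0.228, 3.133, -0.0]
force: [-2.1, -0.7, 2.5]
opening: 0.0409
gripper_force: 62.4
time: 9.6
position: [0.5277, -0.1895, 0.334]
tool_rot: [-0.228, 3.133, -0.001]
force: [-5.6, 1.7, 12.3]
opening: 0.0406
gripper_force: 63.4
```

Contact came at TCP z = 0.334, which matches the foot on the deck; standing on the key would have stopped it near 0.3405. Releasing and checking with the camera.

```bash
python3 -m crank '[[0,0,-0.004,0],[0,0,-0.004,0],[0,0,-0.004,0],[0,0,-0.004,0]]' 0.7 40
python3 -m crank '[[0,0,-0.08,0],[0,0,-0.2,0],[0,0,-0.4,0],[-0.1,0,-0.5,0],[-0.3,0,-0.5,0],[-0.312,0,-0.5,0],[-0.312,0,-0.5,0],[-0.312,0,-0.5,0]]'
python3 - <<'E'
from h import *
s=state(); print(s["position"],s["force"])
im,d,P=cloud("wrist"); cv2.imwrite("pics/w4.png",im); np.save("/tmp/w4.npy",P); Z=P[...,2]
g=np.array([.5273,-.189]); D=np.hypot(P[...,0]-g[0],P[...,1]-g[1])
for lo,hi,a,r,n in((.197,.22,0,.03,"shaft"),(.174,.192,.04,.09,"handle"),(.180,.196,.009,.03,"sleevetop"),(.134,.1425,.05,.13,"deck"),(.143,.153,.0225,.033,"lugs"),(.151,.162,.034,.047,"ring")):
    m=(Z>lo)&(Z<hi)&(D<r)&(D>=a); q=P[m]
    if len(q)<5: print(n,len(q)); continue
    rc=cv2.minAreaRect((q[:,:2]*1000).astype(np.float32)); print(n,len(q),q.mean(0).round(4),np.median(q[:,2]).round(4),np.round(rc[0],1),np.round(rc[1],1),round(rc[2],1))
E
```

```text
time: 10.1
position: [0.5278, -0.1895, 0.3336]
tool_rot: [0.228, -3.133, -0.0]
force: [0.7, -0.6, 0.2]
opening: 0.0597
gripper_force: 0.0
time: 11.1
position: [0.6042, -0.1784, 0.4588]
tool_rot: [0.227, -3.133, -0.0]
force: [0.2, -0.2, 0.4]
opening: 0.0601
gripper_force: 0.0
[ 0.60424765 -0.17840265  0.45881618] [ 0.15282934 -0.2080628   0.38648977]
shaft 383 [ 0.5273 -0.1888  0.2022] 0.2025 [ 527.4 -188.6] [12.9 13.3] 9.0
handle 432 [ 0.5626 -0.1299  0.1815] 0.1821 [ 563.1 -129.3] [14.7 15.4] 67.8
sleevetop 2611 [ 0.5282 -0.1893  0.1882] 0.1882 [ 528.  -189.1] [40.9 41.1] 44.4
deck 14213 [ 0.5245 -0.1923  0.1382] 0.1382 [ 527.3 -188.8] [140.8 127.1] 14.2
lugs 451 [ 0.5269 -0.1892  0.1474] 0.1474 [ 527.6 -190.6] [46.5 61.1] 72.3
ring 4402 [ 0.5277 -0.188   0.155 ] 0.1551 [ 527.6 -188.8] [87.1 87. ] 87.3
```

View pics/w4.png

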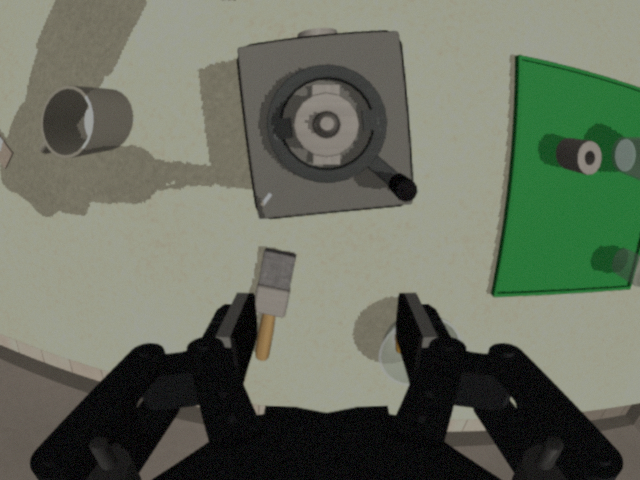

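The sleeve top is at 0.1882 against the deck at 0.1382, 50.0 mm apart, so it is fully home. The handle is at pixel (403,187), world (0.5628, -0.1296). Now I'll take hold of the handle.

```bash
python3 -m crank '[[0.07,0.11,0.05,0],[0.136,0.217,0.1,0],[0.136,0.217,0.2,0],[0.136,0.217,0.3,0],[0.136,0.217,0.4,0],[0.136,0.217,0.46,0],[0.136,0.217,0.5,0],[0.136,0.217,0.5,0]]' 0.5 40
python3 -m crank '[[0,0,0,0],[0,0,0,0],[0,0,0,0],[0,0,0,0],[0,0,0,0]]' 0 40
python3 - <<'E'
from h import *
s=state(); M=R.from_rotvec(s["tool_rot"]).as_matrix(); p=np.array(s["position"]); C=np.array([.5274,-.1889]); v=p[:2]-C
r=np.hypot(*v);a0=np.degrees(np.arctan2(v[1],v[0])); print(r,a0)
for a in np.r_[np.arange(a0,-32,-6),-31]:
    t=C+r*np.array([np.cos(np.radians(a)),np.sin(np.radians(a))])-p[:2]; print(round(a,1),(np.r_[t,0]@M/.25).round(3)[:2])
E
```

```text
time: 12.15
position: [0.5633, -0.1296, 0.3336]
tool_rot: [0.227, -3.133, -0.0]
force: [0.2, -0.1, -0.8]
opening: 0.0426
gripper_force: 0.0
time: 12.78
position: [0.5639, -0.1293, 0.3345]
tool_rot: [-0.228, 3.132, -0.0]
force: [0.5, 2.7, 5.9]
opening: 0.0147
gripper_force: 39.3
0.06982715887784768 58.51974195126639
58.5 [0. 0.]
52.5 [-0.021 -0.02 ]
46.5 [-0.041 -0.042]
40.5 [-0.058 -0.066]
34.5 [-0.072 -0.091]
28.5 [-0.083 -0.118]
22.5 [-0.092 -0.146]
16.5 [-0.098 -0.175]
10.5 [-0.1   -0.204]
4.5 [-0.1   -0.233]
-1.5 [-0.096 -0.262]
-7.5 [-0.09  -0.291]
-13.5 [-0.081 -0.318]
-19.5 [-0.068 -0.345]
-25.5 [-0.053 -0.37 ]
-31.5 [-0.036 -0.393]
-31.0 [-0.037 -0.392]
```

```bash
python3 -m crank '[[-0.021,-0.02,0,0],[-0.041,-0.042,0,0],[-0.058,-0.066,0,0],[-0.072,-0.091,0,0],[-0.083,-0.118,0,0],[-0.092,-0.146,0,0],[-0.098,-0.175,0,0],[-0.1,-0.204,0,0]]'
```

```text
time: 13.78
position: [0.5977, -0.1752, 0.3347]
tool_rot: [-0.23, 3.127, 0.004]
force: [12.5, 9.8, 0.1]
opening: 0.0144
gripper_force: 40.1
```

```bash
python3 -m crank '[[0,-0.029,0,0],[0.004,-0.058,0,0],[0.01,-0.087,0,0],[0.019,-0.114,0,0],[0.032,-0.141,0,0],[0.047,-0.166,0,0],[0.047,-0.166,0,0]]'
python3 - <<'E'
from h import *
s=state(); p=s["position"][:2]-np.array([.5274,-.1889]); print(np.hypot(*p),np.degrees(np.arctan2(p[1],p[0])))
im,d,P=cloud("wrist"); cv2.imwrite("pics/w5.png",im)
E
```

```text
time: 14.65
position: [0.5903, -0.2191, 0.3345]
tool_rot: [-0.227, 3.132, 0.0]
force: [0.5, 4.1, 5.8]
opening: 0.0146
gripper_force: 40.9
0.06975237722206157 -25.679868237676153
```

View pics/w5.png

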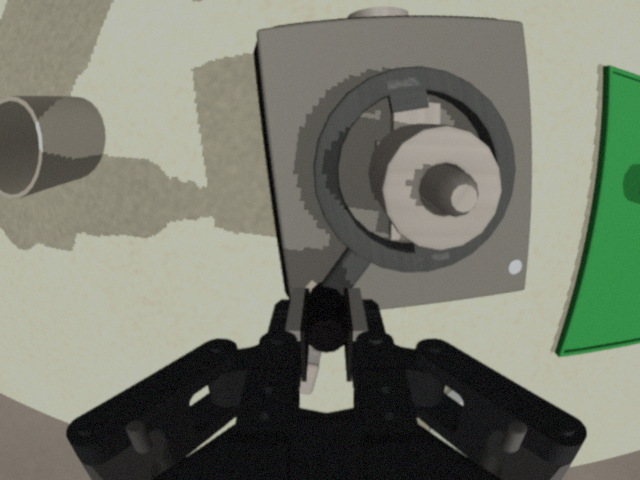

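The collar has turned: its claw at (408,97) lies over the lug, the handle is held at (327,310), and the dot shows at (515,267). Turning the last 5.4° and releasing.

```bash
python3 -m crank '[[0.005,-0.007,0,0],[0.011,-0.015,0,0],[0.016,-0.022,0,0],[0.016,-0.022,0,0],[0.016,-0.022,0,0]]'
python3 -m crank '[[0,0,0,0],[0,0,0,0],[0,0,0,0],[0,0,0,0]]' 0.5
python3 -m crank '[[0,0,-0.1,0],[0,0,-0.25,0],[0,0,-0.45,0],[0,0.05,-0.5,0],[-0.15,0.12,-0.5,0],[-0.2,0.12,-0.5,0],[-0.2,0.12,-0.5,0],[-0.2,0.12,-0.5,0]]'
python3 - <<'E'
from h import *
im,d,P=cloud("wrist"); cv2.imwrite("pics/w6.png",im); Z=P[...,2]
g=np.array([.5274,-.1889]); D=np.hypot(P[...,0]-g[0],P[...,1]-g[1])
for lo,hi,a,r,n in((.197,.22,0,.03,"shaft"),(.174,.192,.05,.09,"handle"),(.180,.196,.009,.03,"sleevetop"),(.134,.1425,.05,.13,"deck"),(.151,.162,.034,.047,"ring")):
    q=P[(Z>lo)&(Z<hi)&(D<r)&(D>=a)]
    rc=cv2.minAreaRect((q[:,:2]*1000).astype(np.float32)); print(n,len(q),q.mean(0).round(4),np.median(q[:,2]).round(4),np.round(rc[0],1),np.round(rc[1],1),round(rc[2],1))
    if n=="handle": v=np.array(rc[0])/1000-g; print(np.hypot(*v),np.degrees(np.arctan2(v[1],v[0])))
E
```

```text
time: 15.32
position: [0.5873, -0.2246, 0.3344]
tool_rot: [-0.228, 3.131, 0.001]
force: [2.0, 5.7, 5.9]
opening: 0.0143
gripper_force: 40.2
time: 15.82
position: [0.5868, -0.2252, 0.3336]
tool_rot: [0.228, -3.133, 0.0]
force: [-0.1, -0.1, 0.0]
opening: 0.0429
gripper_force: 0.0
time: 16.82
position: [0.6315, -0.1883, 0.4582]
tool_rot: [0.227, -3.132, -0.001]
force: [-0.8, -0.5, 0.4]
opening: 0.0427
gripper_force: 0.0
shaft 408 [ 0.5278 -0.1891  0.2019] 0.2021 [ 527.3 -188.9] [13.5 13.5] 59.5
handle 448 [ 0.5875 -0.2234  0.1819] 0.1821 [ 587.6 -223.5] [15.3 15. ] 6.0
0.06946729729458782 -29.87030041480437
sleevetop 2619 [ 0.5286 -0.1895  0.1881] 0.1882 [ 528.1 -189.5] [41.1 41.2] 64.1
deck 14210 [ 0.5253 -0.1876  0.1382] 0.1382 [ 527.4 -188.9] [140.4 126.8] 14.1
ring 4371 [ 0.5284 -0.1895  0.1551] 0.1551 [ 527.5 -188.8] [86.7 87.1] 7.7
```

View pics/w6.png

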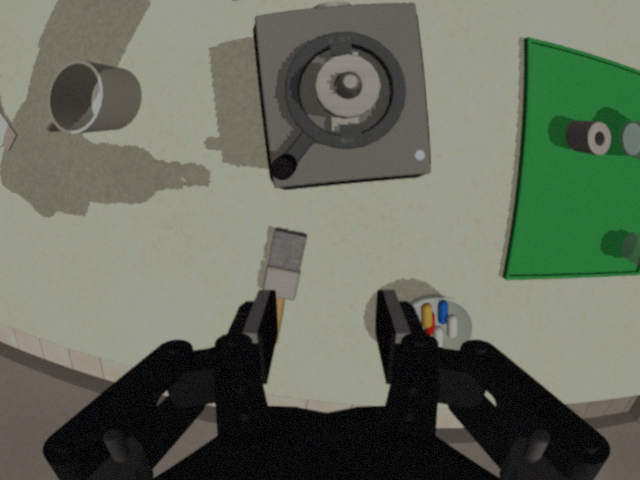

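The handle now lies over the bar mark at pixel (285,166), world angle -29.9°, so the joint is about 1.55 rad. The sleeve top is still 49.9 mm above the deck and the gripper is clear. Handing in.

```bash
python3 -c "
from workcell import ticket; print(ticket.sign_off())"
```

```text
the job is handed in; nothing more can be done
None
```

The sleeve is fully seated on the deck, the collar is turned to about 1.55 rad by camera (mark at 1.57), the gripper is clear, and the job is handed in; no verdict was returned.

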